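# Register a specimen carrier on the imaging stage

## Robot

A 6-joint arm with a two-finger parallel gripper is mounted at the origin on the work surface. World frame = base frame: x ahead of the robot, y to its left, z up, the work surface at z = 0. Lengths are in m, angles in rad, forces in N, time in s.
With the tool pointing down it reaches from about 0.375 to 0.925 m from the base axis. Payload 5.7 kg.
Tool frame: the origin (TCP) lies midway between the tips of the shut fingers; the grasp point (between the pads) lies 19 mm behind it; z points along the fingers, x is the direction in which the jaws open and shut, and the axes are right-handed (so a half turn about z gives the same grasp; the last joint's range is limited). The gripper opens to 88 mm and grips with 3 to 60 N. Pads are 20 mm wide; open, the fingers measure 115 mm over their backs; the gripper's body (75 mm by 178 mm) begins 61 mm behind the grasp point.
Start: joints at [1.07, 0.359, 1.51, -0, 1.272, -0.115], TCP at [0.226, 0.556, 0.223] pointing down, gripper open.
Joint ranges: [-2.97, 2.97], [-1.01, 2.36], [0.21, 2.38], [-0.96, 4.11], [0.2, 2.71], [-2.98, 2.98]. Speed limits (rad/s): [2.39, 2.39, 3.14, 3.14, 3.14, 3.14].

## Interface

Orientations are given as a unit quaternion [x, y, z, w].
In Python, from bench import move_ptp, servo_line, goto_joints, move_gripper, sleep, inverse_kinematics, capture, PlanningError, close_job, spot_in, silhouettes, current_clock, current_joint_pos, current_qvel, current_joint_torque, current_position, current_orientation, current_force, current_torque, current_finger_gap gives the robot as it stands. Calls block until the motion is done:
- move_ptp(position, orientation): joint-space move of the TCP to a pose.
- servo_line(position, orientation=None, rate=0.15, contact_N=None): straight line of the TCP; orientation=None keeps the orientation; rate is the mean speed in m/s. With contact_N (N) it stops when the force on the tool has changed by that much, and returns True; else False.
- goto_joints(angles): joint-space move.
- move_gripper(opening): finger opening in m; the grip force is fixed at half the most; returns when the fingers have stopped.
- sleep(seconds).
- inverse_kinematics(position, orientation): joint angles nearest the present ones, or None.
- capture(name): name is "scene" or "top" or "wrist"; returns a dict with "image" (480x640x3 uint8, blue, green, red), "range_z" (480x640 float32, m along the optical axis (not along the pixel's ray), 0 where there is no reading), "intrinsics" (3x3 intrinsics, pixels), "R" (3x3) and "t" (3): a world point X has camera coordinates R X + t. Camera axes: x right, y down, z forward; pixel columns grow to the right and rows downward; lengths in m; the calibration is good to about 2 mm. A picture is of the moment at which its call begins.
A pose or a line that the arm cannot do raises PlanningError and nothing moves.
- close_job(): hands the job in, once; it reports no verdict.
Trained networks look in the newest picture that a camera, given by its name, has taken for a name from the list of things; names that differ only in an ending like _2 or _b are one class to them, and where a whole thing is asked for, a point or a joint stands for the part that bears it (a point fixed in the world has none). Each returns a list of dicts, best first, with "conf" (0 to 1); they miss things now and then, are a little off and sometimes report something else, mostly with a low value. They report only what shows in the picture. A call takes as long as a camera call. They do not tell look-alikes from the thing itself.
- spot_in(camera, query): "xy" ([column, row] in pixels, amid what is visible of it).
- silhouettes(camera, query): "region" (480x640 bool, what is visible of it) and "xy" ([column, row] in pixels, amid what is visible of it).
Readings, each from a call of its own:
- current_clock(): time.
- current_joint_pos(): joint angles.
- current_qvel(): joint speeds.
- current_joint_torque(): joint torques, N m.
- current_position(): TCP position.
- current_orientation(): TCP orientation.
- current_force(): force on the tool from outside, world axes, zero at the start.
- current_torque(): the same for the moment, N m.
- current_finger_gap(): finger opening in m.
Only numpy, scipy, OpenCV 4.12 (cv2) and the standard library are available. Lean on these libraries where they do the work, as an engineer would, in place of code of your own. Each camera call takes 0.05 s, during which the arm holds its last target.

## Task

Lift the specimen carrier by its handle from the foam pad and set it down gently on the imaging stage, short of the scan bridge with its artefact end towards the end stop, and let go of it there. Then take it by the tab at its tail and slide it under the bridge until it sits fully home, its nose against the end stop and its left edge against both dowels, and let go. Keep the carrier level, do not touch the artefact, and leave everything else on the bench where it is.

Things in the scene. Friction and masses are not known exactly. Their poses are not given: they have to be found in the camera images.
- stage: The imaging stage, fixed to the bench: an aluminium base 310 x 210 x 12 mm. Origin: centre of its underside; x along its length towards the end stop, y across its width towards the two dowels, z up. With the carrier home, carrier_center is at x = +45, y = -8, z = +17 mm, the handle below the scan bridge and the tab in the open.
- stage_dowel_front (a point): Top centre of the front steel dowel, 12 mm in diameter, standing 15 mm above the base: x = +95, y = +53, z = +27 mm in the stage's frame. Its side towards the carrier is at y = +47 mm.
- stage_dowel_rear (a point): Top centre of the rear dowel, alike: x = -35, y = +53, z = +27 mm in the stage's frame.
- stage_stop (a point): Centre of the end stop's face that the carrier's nose meets: x = +135, y = -8, z = +21 mm in the stage's frame. The stop is a steel block 50 mm wide (y), standing 18 mm above the base.
- stage_bar (a point): Centre of the white bar of the fixed scan bridge: 24 mm (x) by 206 mm (y) by 22 mm high, at x = +55, y = 0, z = +89 mm in the stage's frame, on two posts 16 mm square at y = +95 and -95 mm. Its underside is 66 mm above the base: the carrier with handle and artefact passes below it, a gripper holding the handle does not.
- pad: The dark foam rest pad, fixed, 200 x 150 x 8 mm with cut corners, on which the carrier lies at the start. Origin: centre of its underside.
- carrier_center (a point): The loose carrier: a grey plate 180 x 110 x 10 mm with two cut corners (20 mm) at its nose, 0.44 kg give or take a third. This point is the centre of the plate, half-way through its thickness (5 mm above its underside); x towards the nose (the end with the artefact), y to its left edge, which goes against the dowels, z up.
- carrier_handle (a point): Centre of the steel lifting handle's bar, over the plate's centre and its balance point, 40 mm above carrier_center: a bar 42 mm long (x), 14 mm wide (y), 14 mm high on two thin posts 10 mm square; underside of the bar 28 mm above the plate's top. Axes as the carrier's.
- carrier_tab (a point): Centre of the upright steel tab at the tail: 24 mm long (x), 14 mm wide (y), 36 mm tall, standing on the plate's top. It lies at x = -76, y = 0, z = +23 mm from carrier_center. Axes as the carrier's.
- carrier_nose (a point): Middle of the plate's nose end face, which goes against the end stop: x = +90 mm from carrier_center.
- carrier_edge_front (a point): Point on the plate's left edge that meets the front dowel: x = +50, y = +55 mm from carrier_center.
- carrier_edge_rear (a point): Point on the plate's left edge that meets the rear dowel: x = -80, y = +55 mm from carrier_center.
- artefact: The gilded collar on its dark flared foot, fast on the carrier near the nose: 43 mm across the foot, 29 mm tall. Origin: centre of its underside, at x = +58, y = 0, z = +5 mm from carrier_center. Fragile: not to be touched.
- jar_mid (a point): Bystander, to be left alone: a low clear glass jar with white lid, 48 mm across. This point is its middle.
- bottle_mid (a point): Bystander, to be left alone: a brown bottle with black cap, 130 mm tall. This point is its middle.
- dish_mid (a point): Bystander, to be left alone: a white dish, 84 mm across, 24 mm tall. This point is its middle.
- weight_mid (a point): Bystander, to be left alone: a brass block weight, 60 x 40 x 30 mm. This point is its middle.
- samplebox_mid (a point): Bystander, to be left alone: a closed cardboard box, 90 x 70 x 35 mm. This point is its middle.
- scalebar_mid (a point): Bystander, to be left alone: a white photo scale bar, 100 x 25 x 6 mm. This point is its middle.
- brush_mid (a point): Bystander, to be left alone: a brush, 170 mm long, lying down. This point is its middle.
Mind the look-alikes: they are no part of the job. Of the things that look like the part that bears carrier_center, the larger one is meant.

How it is judged:
By the outcome, as a careful person would: the job done as asked, in the order asked, and still so for the second after the job is handed in, with the robot touching nothing.
It also fails if it takes over 53 s, if anything falls off the work surface, if the arm or the gripper's body presses on something with over 40 N, if the wrist force passes 120 N, or if a joint passes its speed limit or range.

## Working session

There is one attempt and no reset: what is moved stays moved. The work goes in short steps, each a Python script; the robot and the scene stay as the last script left them, time stands still between calls to the robot, and variables do not carry over. Pictures are saved under pics/ and viewed, and the job is handed in when it is done.

```bash
ls; mkdir -p pics; python3 - <<'E'
from bench import *
import cv2
print(current_clock(),current_position(),current_orientation(),current_finger_gap())
for n in("scene","top"):
    c=capture(n); cv2.imwrite(f"pics/{n}0.png",c["image"])
    print(n,c["R"].round(3).tolist(),c["t"].round(3))
    for q in("stage","pad","carrier_center","carrier_handle","carrier_tab","artefact","stage_dowel_front","stage_stop","stage_bar"):
        print(q,[(round(d["conf"],2),[int(v) for v in d["xy"]]) for d in spot_in(n,q)][:4])
print(current_clock())
E
```

```text
pics
0.0 [0.22544452 0.55528189 0.22179576] [ 8.29542072e-01  5.58443466e-01 -8.14110634e-04  4.26687189e-04] 0.0878544490092869
scene [[0.407, 0.913, 0.018], [0.638, -0.27, -0.721], [-0.654, 0.305, -0.692]] [-0.244 -0.319  1.684]
stage [(0.79, [377, 248])]
pad [(0.74, [236, 288])]
carrier_center [(0.97, [217, 233]), (0.7, [256, 285])]
carrier_handle [(0.93, [253, 288]), (0.74, [219, 231]), (0.42, [431, 204])]
carrier_tab [(0.84, [217, 232]), (0.42, [259, 302])]
artefact [(0.67, [258, 301]), (0.27, [380, 248])]
stage_dowel_front [(0.95, [377, 243])]
stage_stop [(0.86, [381, 248]), (0.51, [137, 322])]
stage_bar [(0.58, [381, 246])]
top [[0.026, -1.0, -0.014], [-0.987, -0.024, -0.162], [0.161, 0.018, -0.987]] [-0.003  0.571  1.197]
stage [(0.73, [399, 229]), (0.68, [242, 235])]
pad [(0.98, [419, 254]), (0.23, [398, 228])]
carrier_center [(0.88, [419, 340]), (0.82, [396, 235])]
carrier_handle [(0.84, [417, 339]), (0.81, [398, 232]), (0.7, [404, 205])]
carrier_tab [(0.71, [417, 338]), (0.67, [397, 232])]
artefact [(0.62, [429, 353]), (0.51, [404, 205])]
stage_dowel_front [(0.86, [239, 232]), (0.43, [323, 214])]
stage_stop [(0.72, [240, 237])]
stage_bar [(0.9, [238, 233]), (0.55, [529, 235])]
1.0
```

View pics/scene0.png

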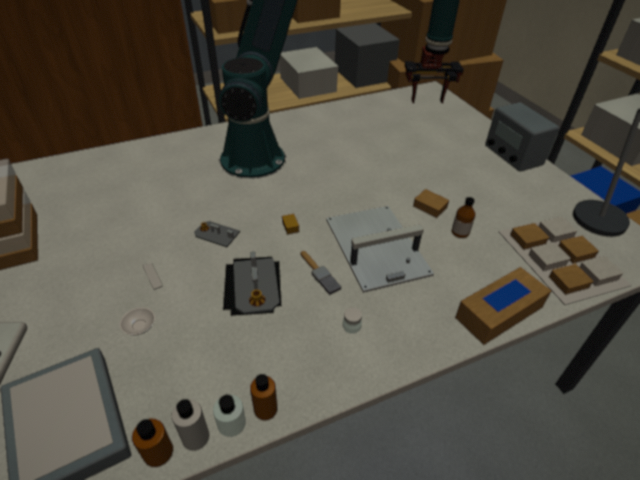

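View pics/top0.png

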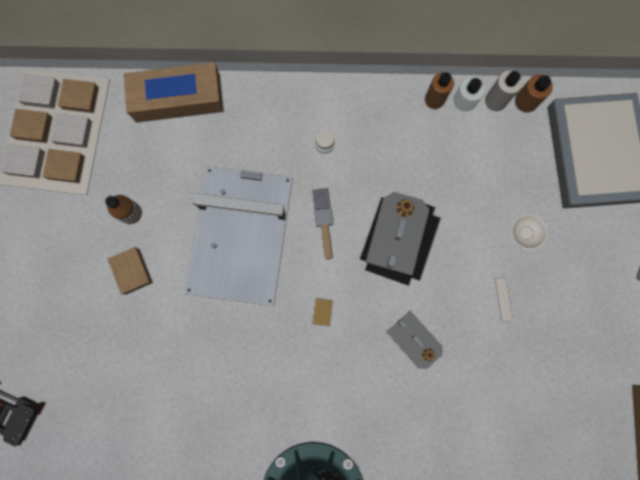

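The top view shows the carrier on the pad at about (402,238), artefact end up at (405,207). A smaller look-alike lies at (415,340). The stage is at (240,235), with the stop at (251,175), dowels at (222,192) and (214,245), and the bar at (238,205).

```bash
cat > h.py <<'E'
from bench import *
import numpy as np, cv2
from scipy.spatial.transform import Rotation as Rot
def px2w(c,u,v,z):
    K=c["intrinsics"];R=c["R"];t=c["t"]
    d=R.T@(np.linalg.inv(K)@np.array([u,v,1.])); o=-R.T@t
    return o+d*((z-o[2])/d[2])
def w2px(c,X):
    p=c["intrinsics"]@(c["R"]@np.asarray(X)+c["t"]); return p[:2]/p[2]
def cloud(c,mask=None):
    z=c["range_z"]; m=z>0
    if mask is not None: m&=mask
    v,u=np.nonzero(m); d=z[v,u]; K=c["intrinsics"]
    P=np.stack([(u-K[0,2])/K[0,0]*d,(v-K[1,2])/K[1,1]*d,d],1)
    return (P-c["t"])@c["R"], u,v
def down(yaw): # tool x axis along yaw in world, z down
    c,s=np.cos(yaw),np.sin(yaw)
    return Rot.from_matrix(np.array([[c,s,0],[s,-c,0],[0,0,-1]])).as_quat()
E
python3 - <<'E'
from h import *
c=capture("top"); print(c["intrinsics"].tolist())
P0=None
for n,(u,v) in dict(nose=(405,193),artef=(405,207),tab=(391,261)).items(): print(n,px2w(c,u,v,.03).round(3))
for n,(u,v,z) in dict(stop=(251,175,.03),dF=(222,192,.027),dR=(214,245,.027)).items(): print(n,px2w(c,u,v,z).round(3))
for q in ("carrier_center","stage","pad"):
    for s in silhouettes("top",q)[:2]:
        P,u,v=cloud(c,s["region"]); print(q,round(s["conf"],2),s["xy"],s["region"].sum(),np.median(P,0).round(3),np.percentile(P[:,2],[2,25,50,75,98]).round(4))
w=capture("wrist"); print(w["intrinsics"].tolist(),w["R"].round(3).tolist(),(-w["R"].T@w["t"]).round(3))
cv2.imwrite("pics/w0.png",w["image"])
print(current_orientation(),Rot.from_quat(current_orientation()).as_matrix().round(2).tolist())
E
```

```text
[[543.6738545618334, 0.0, 315.2727315445401], [0.0, 543.6738545618334, 236.5265015452706], [0.0, 0.0, 1.0]]
nose [ 0.682 -0.195  0.03 ]
artef [ 0.649 -0.195  0.03 ]
tab [ 0.521 -0.163  0.03 ]
stop [0.718 0.168 0.03 ]
dF [0.675 0.235 0.027]
dR [0.549 0.247 0.027]
carrier_center 0.85 [417.6, 336.5] 1797 [ 0.342 -0.223  0.006] [-0.0003  0.0045  0.0064  0.0086  0.0341]
carrier_center 0.68 [395.9, 235.0] 3450 [ 0.588 -0.18   0.017] [0.0114 0.0155 0.0175 0.0198 0.0579]
stage 0.7 [239.9, 233.3] 11549 [0.575 0.191 0.012] [0.0064 0.0101 0.012  0.0142 0.1009]
stage 0.28 [396.7, 235.4] 3448 [ 0.589 -0.181  0.018] [0.0117 0.0155 0.0175 0.0198 0.0579]
pad 0.64 [526.0, 235.1] 1005 [ 0.601 -0.489  0.012] [-0.0005  0.0073  0.0122  0.0183  0.025 ]
pad 0.61 [416.4, 251.4] 1735 [ 0.549 -0.222  0.007] [-0.0009  0.0051  0.007   0.0087  0.0154]
[[382.3407457321561, 0.0, 321.6915958054999], [0.0, 382.3407457321561, 239.37102967589107], [0.0, 0.0, 1.0]] [[0.377, 0.926, -0.0], [0.882, -0.358, 0.306], [0.283, -0.115, -0.952]] [0.147 0.588 0.383]
[ 8.29548710e-01  5.58434358e-01 -7.24569186e-05  3.32928118e-05] [[0.38, 0.93, -0.0], [0.93, -0.38, -0.0], [-0.0, -0.0, -1.0]]
```

View pics/w0.png

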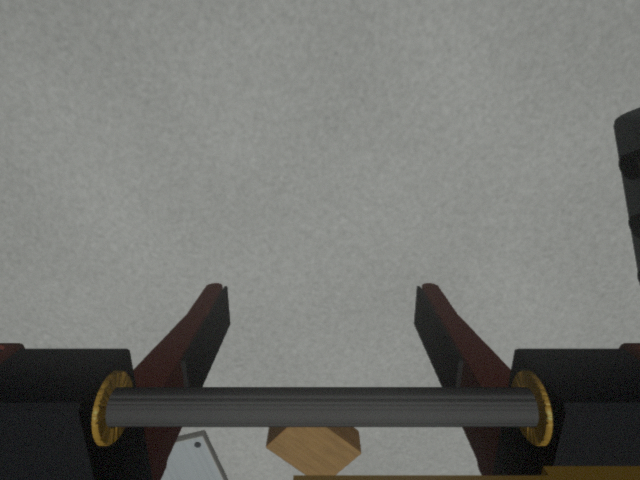

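```bash
python3 - <<'E'
from h import *
import pickle
t0=current_clock()
ys=np.radians(-5.4); yc=np.radians(-14)
out={}
for n,(x,y),yw in (("stage",(.62,.19),ys),("car",(.625,-.185),yc)):
    move_ptp([x,y,.34 if n=="stage" else .27],down(yw+np.pi/2)); sleep(.2)
    out[n]=capture("wrist"); cv2.imwrite(f"pics/w_{n}.png",out[n]["image"])
    print(n,current_position(),current_joint_pos().round(2),current_clock()-t0)
    for q in (("stage_dowel_front","stage_stop","stage_bar","stage") if n=="stage" else ("carrier_center","carrier_handle","carrier_tab","artefact")):
        print(q,[(round(d["conf"],2),[int(v) for v in d["xy"]]) for d in spot_in("wrist",q)][:4])
pickle.dump(out,open("w.pkl","wb"))
print(current_clock())
E
```

```text
stage [0.61969098 0.19066522 0.3399169 ] [ 0.19  0.36  1.23  0.    1.56 -1.29] 2.2333
stage_dowel_front [(0.84, [317, 139])]
stage_stop [(0.9, [317, 138])]
stage_bar [(0.77, [318, 138])]
stage [(0.56, [318, 139]), (0.42, [37, 192]), (0.17, [76, 133])]
car [ 0.6253867  -0.18397397  0.27028102] [-0.39  0.4   1.33  0.    1.41 -1.72] 4.1083
carrier_center [(0.82, [314, 159])]
carrier_handle [(0.97, [313, 159])]
carrier_tab [(0.78, [314, 161])]
artefact [(0.57, [315, 222])]
5.5583
```

```bash
ls pics
```

```text
scene0.png
top0.png
w0.png
w_car.png
w_stage.png
```

View pics/w_stage.png

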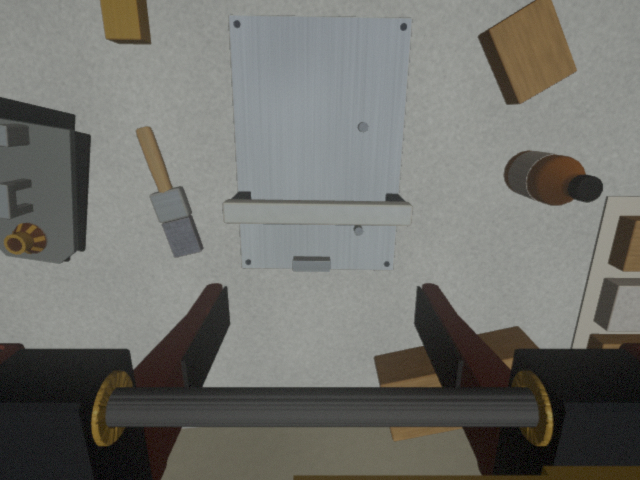

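View pics/w_car.png

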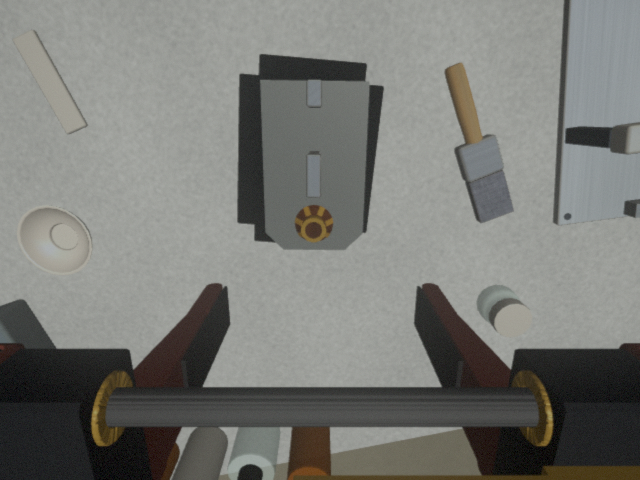

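The stage view shows the plate corners at about (230,16), (411,18), (393,270) and (243,269), with dowels at (364,127) and (360,230). The carrier view shows the plate from tail row 80 to nose row 249, with tab (314,93), handle (313,175) and artefact (314,222).

```bash
cat >> h.py <<'E'
from scipy.optimize import least_squares
from scipy.ndimage import map_coordinates, gaussian_filter
def edgefit(c,poly,z,p0,search=8,iters=8,skip=None,v=False):
    """poly: Nx2 outline (object xy) at world height z; p=(x,y,yaw)"""
    g=gaussian_filter(c["image"].astype(float).mean(2),1.0)
    S=[];N=len(poly)
    for i in range(N):
        if skip and i in skip: continue
        a,b=poly[i],poly[(i+1)%N]
        n=max(4,int(np.linalg.norm(b-a)/.003))
        for s in np.linspace(.04,.96,n): S.append(np.r_[a+(b-a)*s,(b-a)/np.linalg.norm(b-a)])
    S=np.array(S); p=np.array(p0,float)
    def proj(p,q):
        co,si=np.cos(p[2]),np.sin(p[2])
        X=np.stack([p[0]+co*q[:,0]-si*q[:,1],p[1]+si*q[:,0]+co*q[:,1],np.full(len(q),z)],1)
        x=(X@c["R"].T+c["t"])@c["intrinsics"].T
        return x[:,:2]/x[:,2:]
    for it in range(iters):
        A=proj(p,S[:,:2]);B=proj(p,S[:,:2]+S[:,2:]*.002)
        d=B-A;d/=np.linalg.norm(d,axis=1)[:,None];nr=np.stack([-d[:,1],d[:,0]],1)
        sr=max(2.5,search*.6**it)
        o=np.arange(-sr,sr+.01,.25)
        val=np.array([map_coordinates(g,[A[:,1]+k*nr[:,1],A[:,0]+k*nr[:,0]],order=1,mode='nearest') for k in o]).T
        gr=np.abs(np.gradient(val,axis=1)); k=gr.argmax(1); ok=(gr.max(1)>.4)&(A>2).all(1)&(A[:,0]<637)&(A[:,1]<477)
        T=A+nr*o[k][:,None]
        f=lambda q:(((proj(q,S[:,:2])-T)*nr).sum(1))[ok]
        r=least_squares(f,p,loss='soft_l1',f_scale=.4); p=r.x
    res=f(p)
    return p,ok.sum(),np.median(abs(res))
STG=np.array([[-.155,-.105],[.155,-.105],[.155,.105],[-.155,.105]])
CAR=np.array([[-.09,-.055],[.07,-.055],[.09,-.035],[.09,.035],[.07,.055],[-.09,.055]])
def draw(c,poly,z,p,im):
    co,si=np.cos(p[2]),np.sin(p[2])
    pts=[w2px(c,[p[0]+co*a-si*b,p[1]+si*a+co*b,z]) for a,b in poly]
    cv2.polylines(im,[np.round(np.array(pts)*16).astype(np.int32)],True,(0,0,255),1,shift=4)
def lw(p,x,y):
    co,si=np.cos(p[2]),np.sin(p[2]); return np.array([p[0]+co*x-si*y,p[1]+si*x+co*y])
E
python3 - <<'E'
from h import *
import pickle
W=pickle.load(open("w.pkl","rb")); s,k=W["stage"],W["car"]
cs=[px2w(s,u,v,.012) for u,v in((230,16),(411,18),(393,270),(243,269))]; 
m=np.mean(cs,0);d=(cs[3]+cs[2]-cs[0]-cs[1]); p0=[m[0],m[1],np.arctan2(d[1],d[0])]
cc=[px2w(k,u,v,.018) for u,v in((314,80),(313,249))]; m=np.mean(cc,0);d=cc[1]-cc[0]; q0=[m[0],m[1],np.arctan2(d[1],d[0])]
p,n,e=edgefit(s,STG,.012,p0); q,n2,e2=edgefit(k,CAR,.018,q0)
print(np.round(p0,4),p.round(4),n,e);print(np.round(q0,4),q.round(4),n2,e2, np.linalg.norm(d))
for nm,(x,y),z in (("dF",(.095,.053),.027),("dR",(-.035,.053),.027),("stop",(.135,-.008),.03)): print(nm,w2px(s,np.r_[lw(p,x,y),z]).round(1))
for nm,(x,y),z in (("tab",(-.076,0),.054),("h",(0,0),.060),("art",(.058,0),.047)): print(nm,w2px(k,np.r_[lw(q,x,y),z]).round(1))
# 3D check depth
P,u,v=cloud(k); mk=(np.hypot(*(P[:,:2]-lw(q,-.03,.02)).T)<.02); print("plate z",np.median(P[mk,2]))
P,u,v=cloud(s); mk=(np.hypot(*(P[:,:2]-lw(p,-.08,0)).T)<.03); print("stage z",np.median(P[mk,2]))
for nm,c,poly,z,pp in (("s",s,STG,.012,p),("k",k,CAR,.018,q)):
    im=c["image"].copy(); draw(c,poly,z,pp,im); cv2.imwrite(f"pics/fit_{nm}.png",im)
c=capture("top")
pt=edgefit(c,STG,.012,p,search=5); qt=edgefit(c,CAR,.018,q,search=4); print("top",pt,qt)
np.save("pq.npy",[p,q])
E
cd pics; python3 -c "
import cv2,numpy as np
a=cv2.imread('fit_s.png')[0:300,170:470];b=cv2.imread('fit_k.png')[30:330,170:470]
cv2.imwrite('fit.png',cv2.resize(np.hstack([a,b]),None,fx=1.33,fy=1.33))"
```

```text
[ 0.5811  0.191  -0.1056] [ 0.5804  0.1905 -0.1123] 276 0.7709929605472372
[ 0.5942 -0.1853 -0.2555] [ 0.5946 -0.1849 -0.2546] 183 0.2501835653692315 0.1790324069503956
dF [358.4 231.9]
dR [363.6 127.1]
stop [310.8 260.8]
tab [313.6  92.6]
h [313.1 176.3]
art [313.1 230. ]
plate z 0.016671397537884533
stage z 0.010598428802978784
top (array([ 0.57706874,  0.18993299, -0.1032257 ]), np.int64(282), np.float64(0.7550192475056873)) (array([ 0.59942136, -0.18458653, -0.1404342 ]), np.int64(142), np.float64(1.4991867672086014))
```

View pics/fit.png

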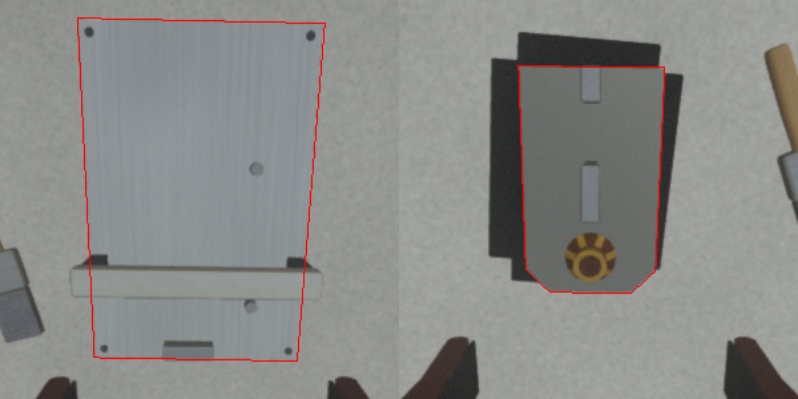

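```bash
python3 - <<'E'
from h import *
import pickle
W=pickle.load(open("w.pkl","rb")); s=W["stage"]
im=s["image"]
a=cv2.resize(im[0:60,215:425],None,fx=3.8,fy=3.8,interpolation=cv2.INTER_CUBIC)
b=cv2.resize(im[215:285,215:425],None,fx=3.8,fy=3.8,interpolation=cv2.INTER_CUBIC)
cv2.imwrite("pics/z.png",cv2.convertScaleAbs(np.vstack([a,b]),alpha=1.4))
g=gaussian_filter(im.astype(float).mean(2),.7)
for y in (5,40,100): pass
print(im[100,225:245].tolist()); print(im[100,398:412].tolist())
E
```

```text
[[143, 147, 145], [144, 147, 146], [145, 149, 147], [145, 150, 147], [148, 153, 150], [147, 152, 150], [146, 150, 149], [124, 128, 129], [136, 136, 131], [146, 142, 137], [148, 145, 140], [152, 149, 144], [150, 147, 141], [154, 150, 145], [152, 149, 142], [151, 148, 142], [152, 148, 141], [148, 143, 138], [147, 145, 137], [150, 147, 140]]
[[149, 145, 140], [151, 146, 141], [153, 148, 142], [153, 149, 143], [151, 147, 141], [151, 145, 140], [152, 149, 143], [147, 145, 141], [129, 131, 129], [140, 143, 140], [144, 148, 145], [144, 148, 145], [150, 154, 151], [148, 153, 150]]
```

View pics/z.png

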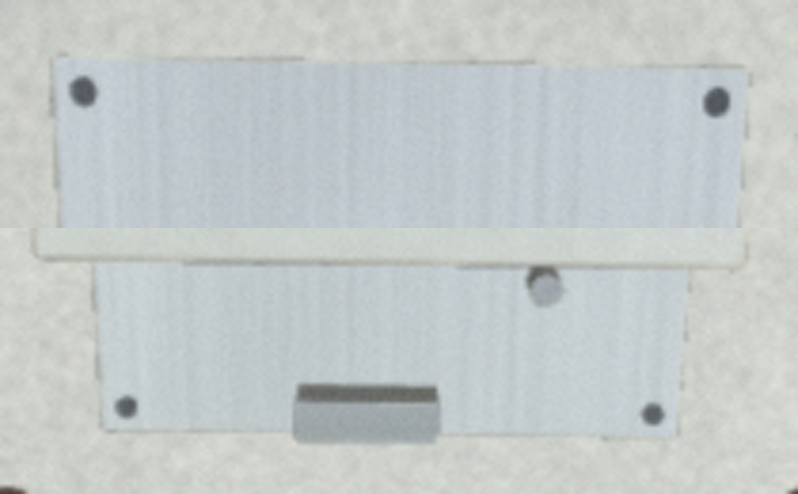

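```bash
python3 - <<'E'
from h import *
import pickle
W=pickle.load(open("w.pkl","rb")); s=W["stage"]; p,q=np.load("pq.npy")
im=s["image"].astype(float)
x=dict(s); br=gaussian_filter((im[...,0]-im[...,2])*6,1.0); x["image"]=np.repeat(br[...,None],3,2)
pf,n,e=edgefit(x,STG,.012,p,search=5); print("b-r",pf.round(4),n,e)
C=np.array([(229.5,15),(242.6,268.2),(393.2,269.7),(411.6,17.6)])
f=lambda p:np.concatenate([w2px(s,np.r_[lw(p,*a),.012])-b for a,b in zip(STG,C)])
r=least_squares(f,p); print("corners",r.x.round(4),r.fun.round(1))
for pp in (pf,r.x):
  for nm,(a,b),z in (("dF",(.095,.053),.027),("dR",(-.035,.053),.027),("stop top front edge",(.135,-.008),.03)): print(nm,w2px(s,np.r_[lw(pp,a,b),z]).round(1))
g=im[...,:].mean(2)
print("obs dF", 215+545/3.8,215+(290-228)/3.8)
c=capture("top"); im=c["image"].astype(float); y=dict(c); y["image"]=np.repeat((im[...,0]-im[...,2])[...,None]*6,3,2)
print("top",edgefit(y,STG,.012,pf,search=4))
np.save("pq.npy",[pf,q])
E
```

```text
b-r [ 0.5815  0.19   -0.107 ] 329 1.2359229493608586
corners [ 0.581  0.191 -0.106] [-1.9 -0.7 -0.9  1.1  1.   1.4  1.9 -0.6]
dF [358.4 232.5]
dR [363.1 127.8]
stop top front edge [311.  261.7]
dF [359.3 232. ]
dR [364.  127.3]
stop top front edge [311.9 261.2]
obs dF 358.42105263157896 231.31578947368422
top (array([ 0.57865053,  0.19290563, -0.10607525]), np.int64(341), np.float64(0.5000875519670309))
```

```bash
python3 - <<'E'
from h import *
p,q=np.load("pq.npy")
t0=current_clock(); o=down(q[2]+np.pi/2)
move_ptp([q[0],q[1],.12],o)
servo_line([q[0],q[1],.034],o,rate=.12)
print("pre",current_position().round(4),current_force().round(2))
move_gripper(0.0)
print("gap",current_finger_gap(),current_force().round(2),current_clock()-t0)
servo_line([q[0],q[1],.06],o,rate=.06)
c=capture("wrist"); cv2.imwrite("pics/lift.png",c["image"])
print(current_finger_gap(),current_force().round(2),current_torque().round(2),current_position().round(4),current_clock())
E
```

```text
pre [ 0.5954 -0.1853  0.0349] [0.17 0.41 1.33]
gap 0.01362238318231916 [ 1.15 -0.11 -1.02] 2.6499999999999995
0.013825530752325208 [-0.32 -0.19 -4.41] [0.07 0.03 0.06] [ 0.5944 -0.1849  0.06  ] 8.9417
```

View pics/lift.png

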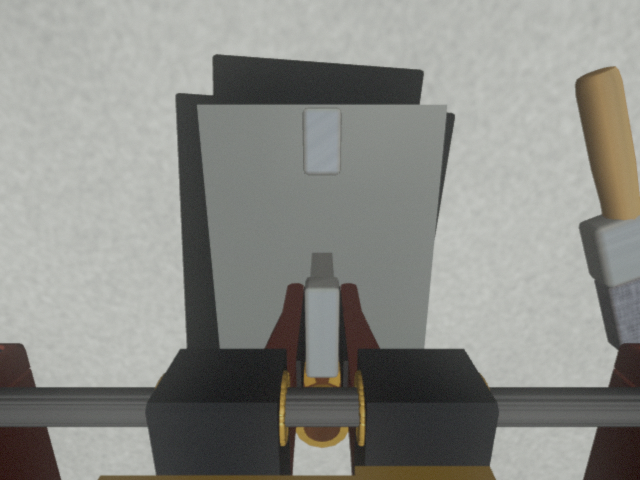

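The carrier is lifted and held level: tail edge at row 104, tab at (322,140), handle between the fingers at about (322,330). The weight reads about 4.4 N. I'll measure its offset in the grip and then place it.

```bash
python3 - <<'E'
from h import *
p,q=np.load("pq.npy")
c=capture("wrist"); tc=current_position()
poly=np.array([[.01,.055],[-.09,.055],[-.09,-.055],[.01,-.055]])
f,n,e=edgefit(c,poly,tc[2]+.019-.040+.005,[tc[0],tc[1],q[2]],search=5,skip=[3]); print(f.round(4),n,e,tc.round(4),q.round(4))
d=f[:2]-tc[:2]; co,si=np.cos(f[2]),np.sin(f[2]); print("offset in carrier frame",(co*d[0]+si*d[1]).round(4),(-si*d[0]+co*d[1]).round(4))
o=down(p[2]+np.pi/2)
t=lw(p,-.058,-.014)
o0=down(q[2]+np.pi/2)
servo_line([q[0],q[1],.15],o0,rate=.2)
move_ptp([t[0],t[1],.15],o)
servo_line([t[0],t[1],.055],o,rate=.1)
c=capture("wrist"); cv2.imwrite("pics/pre.png",c["image"])
print(current_force().round(2),current_position().round(4),current_clock())
E
```

```text
[ 0.5945 -0.185  -0.2557] 102 0.26029341379788173 [ 0.5942 -0.1848  0.0598] [ 0.5946 -0.1849 -0.2546]
offset in carrier frame 0.0004 -0.0001
[-0.14  0.2  -4.53] [0.523  0.1824 0.0557] 12.1417
```

View pics/pre.png

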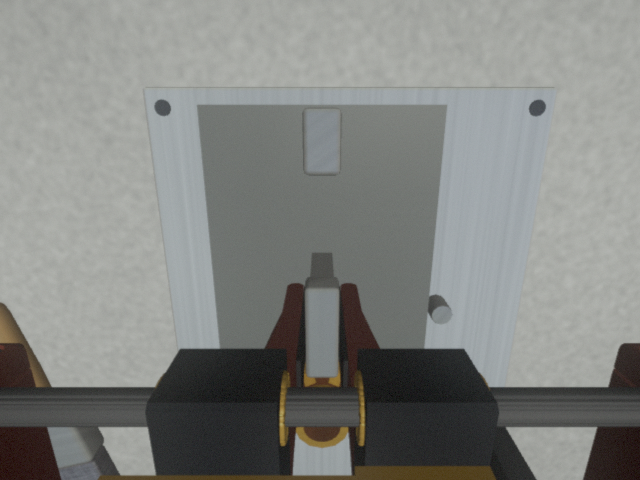

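The carrier hovers over the stage tail, with the stage's rear edge at row 88 and parallel to the carrier. The rear dowel is at (442,312), just outside the left edge. I'll refit the stage from this close view before lowering.

```bash
python3 - <<'E'
from h import *
p,q=np.load("pq.npy")
c=capture("wrist"); tc=current_position()
im=c["image"].astype(float); br=gaussian_filter((im[...,0]-im[...,2])*6,.7); x=dict(c); x["image"]=np.repeat(br[...,None],3,2)
poly=np.array([[-.01,.105],[-.155,.105],[-.155,-.105],[-.01,-.105]])
pf,n,e=edgefit(x,poly,.012,p,search=10,skip=[3]); print(p.round(4),pf.round(4),n,e)
pg,n,e=edgefit(c,poly,.012,pf,search=3,skip=[3]); print(pg.round(4),n,e)
print("dR px",[w2px(c,np.r_[lw(a,-.035,.053),.027]).round(1) for a in (p,pf,pg)])
def loc(a,P): d=P-a[:2]; return np.cos(a[2])*d[0]+np.sin(a[2])*d[1],-np.sin(a[2])*d[0]+np.cos(a[2])*d[1]
print("carrier in stage",loc(pf,tc[:2]),loc(p,tc[:2]))
im=c["image"].copy(); draw(c,poly,.012,pf,im); cv2.imwrite("pics/fit2.png",im)
np.save("pf.npy",pf)
E
```

```text
[ 0.5815  0.19   -0.107 ] [ 0.5815  0.192  -0.1099] 122 0.24778958368469642
[ 0.5799  0.1915 -0.1073] 127 0.18311060155535616
dR px [array([441.8, 318.4]), array([445.7, 318.4]), array([444.6, 315.7])]
carrier in stage (np.float64(-0.05716346865993558), np.float64(-0.01598416320385291)) (np.float64(-0.05735554457048361), np.float64(-0.013766931459030067))
```

View pics/fit2.png

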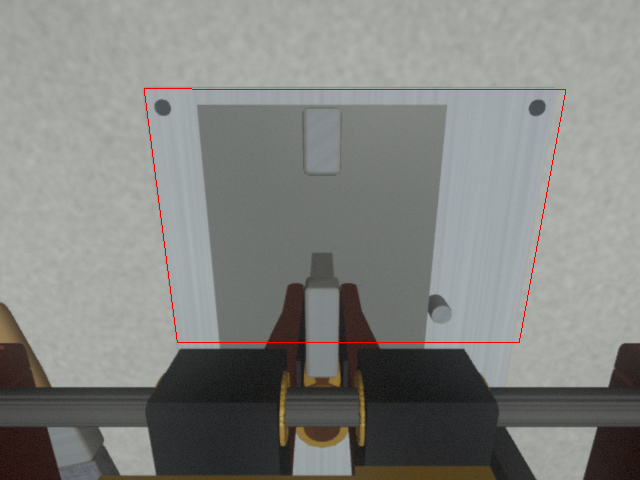

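```bash
python3 - <<'E'
from h import *
p,q=np.load("pq.npy")
c=capture("wrist"); tc=current_position()
im=c["image"].astype(float); br=gaussian_filter((im[...,0]-im[...,2])*6,.7); x=dict(c); x["image"]=np.repeat(br[...,None],3,2)
for hw in (.1,.101,.102,.103,.104,.105):
    poly=np.array([[-.02,hw],[-.155,hw],[-.155,-hw],[-.02,-hw]])
    pf,n,e=edgefit(x,poly,.012,p,search=12,skip=[3]); 
    # 90th pct via recompute
    print(hw,pf.round(4),n,round(e,3),"dR",w2px(c,np.r_[lw(pf,-.035,.053),.027]).round(1))
cv2.imwrite("pics/dow.png",cv2.resize(c["image"][280:345,400:480],None,fx=8,fy=8,interpolation=cv2.INTER_CUBIC))
E
```

```text
0.1 [ 0.5811  0.1871 -0.1095] 118 0.25 dR [436.7 318.5]
0.101 [ 0.5813  0.1891 -0.1101] 157 1.761 dR [440.4 318.6]
0.102 [ 0.5814  0.1898 -0.1096] 158 0.996 dR [441.6 318.5]
0.103 [ 0.5814  0.1898 -0.1092] 158 0.499 dR [441.6 318.5]
0.104 [ 0.5814  0.19   -0.1098] 159 1.749 dR [441.9 318.5]
0.105 [ 0.5816  0.1921 -0.109 ] 119 0.253 dR [445.7 318.5]
```

View pics/dow.png

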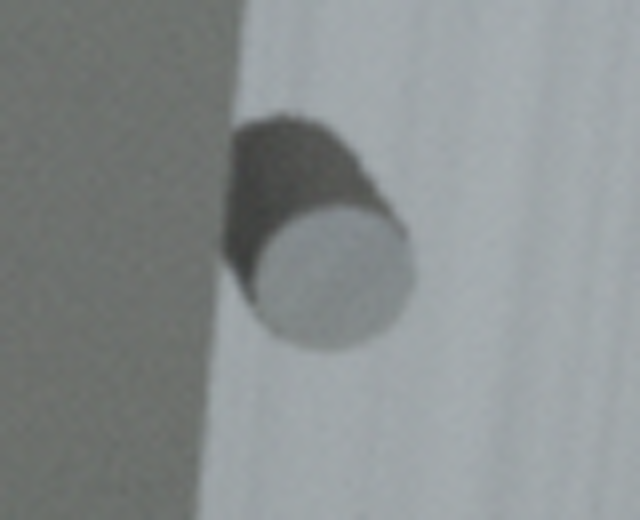

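```bash
python3 - <<'E'
from h import *
p=np.array([.580,.1898,-.109]); np.save("ps.npy",p)
o=down(p[2]+np.pi/2); tc=lw(p,-.058,-.014)
servo_line([tc[0],tc[1],.043],o,rate=.06)
print(current_force().round(2))
r=servo_line([tc[0],tc[1],.0345],o,rate=.02,contact_N=2.5)
print(r,current_position().round(4),current_force().round(2),current_clock())
E
```

```text
[ 0.77 -0.61 -4.9 ]
True [0.5213 0.1823 0.0378] [-0.43  0.77  3.53] 12.9333
```

```bash
python3 - <<'E'
from h import *
p=np.load("ps.npy"); o=down(p[2]+np.pi/2)
move_gripper(.045); sleep(.1)
x,y,z=current_position(); print(current_force().round(2))
servo_line([x,y,.12],o,rate=.12)
t=lw(p,-.058-.076+.14,-.014)   # look from ahead
t=lw(p,-.03,-.014)
servo_line([t[0],t[1],.20],o,rate=.2); sleep(.15)
c=capture("wrist"); cv2.imwrite("pics/placed.png",c["image"])
tc=current_position()
f,n,e=edgefit(c,CAR,.022,np.r_[lw(p,-.058,-.014),p[2]],search=5); print("carrier",f.round(4),n,e)
d=f[:2]-p[:2];co,si=np.cos(p[2]),np.sin(p[2]);print("in stage",co*d[0]+si*d[1],-si*d[0]+co*d[1],f[2]-p[2])
np.save("cf.npy",f)
im=c["image"].copy(); draw(c,CAR,.022,f,im); cv2.imwrite("pics/placed.png",im)
P,u,v=cloud(c)
for a in ((-.08,.03),(-.08,-.03),(.05,.04),(.05,-.04)):
    m=np.hypot(*(P[:,:2]-lw(f,*a)).T)<.008; print(a,np.median(P[m,2]).round(4),m.sum())
print(current_clock(),current_force().round(2))
E
```

```text
[ 0.24  0.58 -0.03]
carrier [ 0.5214  0.182  -0.1095] 183 0.4884904380130434
in stage -0.05741318380180017 -0.014115432821962938 -0.0004549236842743276
(-0.08, 0.03) 0.0206 316
(-0.08, -0.03) 0.0206 313
(0.05, 0.04) 0.0207 222
(0.05, -0.04) 0.0207 221
15.3167 [ 0.59 -0.83 -0.32]
```

View pics/placed.png

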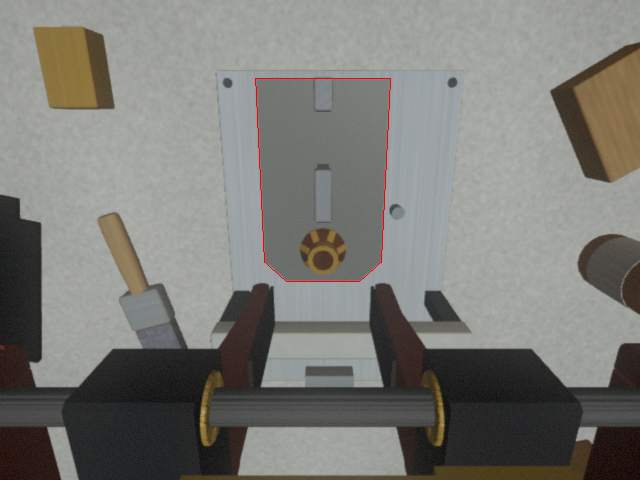

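The carrier is on the stage, square to it and level (all four plate corners at z ≈ 20.6–20.7 mm). Its nose is at row 281, short of the bridge bar at about row 325. Next is the tab.

```bash
python3 - <<'E'
from h import *
p=np.load("ps.npy"); f=np.load("cf.npy"); o=down(f[2]+np.pi/2)
t=lw(f,-.076,0)
x,y,z=current_position()
servo_line([t[0],t[1],.12],o,rate=.2)
servo_line([t[0],t[1],.028],o,rate=.1)
print("pre",current_position().round(4),current_force().round(2))
move_gripper(0.0); sleep(.1)
print("gap",current_finger_gap(),current_force().round(2),current_torque().round(2),current_position().round(4))
# slide
ch=np.array([np.cos(p[2]),np.sin(p[2])])
z=current_position()[2]
s=t+ch*.085
yaw=p[2]+.004; o2=down(yaw+np.pi/2)
r=servo_line([s[0],s[1],z],o2,rate=.06,contact_N=12)
print("slide",r,current_position().round(4),s,current_force().round(2),current_torque().round(2),current_finger_gap(),current_clock())
c=capture("wrist"); cv2.imwrite("pics/slide.png",c["image"])
c=capture("top"); cv2.imwrite("pics/slide_top.png",cv2.resize(c["image"][150:330,160:300],None,fx=4,fy=4)[:600])
E
```

```text
pre [0.4464 0.1904 0.0284] [ 0.36  0.07 -0.23]
gap 0.01410521888566725 [-0.64  0.67  3.55] [0.05 0.11 0.12] [0.446  0.1904 0.0282]
slide True [0.4459 0.1904 0.0282] [0.53034236 0.1810693 ] [-1.06  0.75  4.73] [ 0.15 -0.17  0.15] 0.013761120523004364 18.175
```

View pics/slide.png

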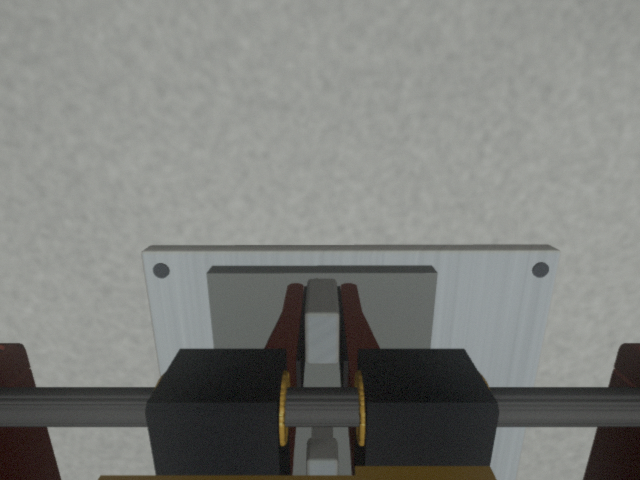

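```bash
python3 - <<'E'
from h import *
p=np.load("ps.npy")
ch=np.array([np.cos(p[2]),np.sin(p[2])])
x,y,z=current_position(); o2=down(p[2]+.004+np.pi/2)
s=np.array([x,y])+ch*.01
r=servo_line([s[0],s[1],.0284],o2,rate=.025,contact_N=18)
print("slide",r,current_position().round(4),s,current_force().round(2),current_torque().round(2),current_finger_gap(),current_clock())
c=capture("wrist"); cv2.imwrite("pics/slide2.png",c["image"])
E
```

```text
slide False [0.4531 0.189  0.0281] [0.45584046 0.18930504] [-4.91  0.44  7.54] [0.33 1.   0.01] 0.013808504031272545 18.8417
```

View pics/slide2.png

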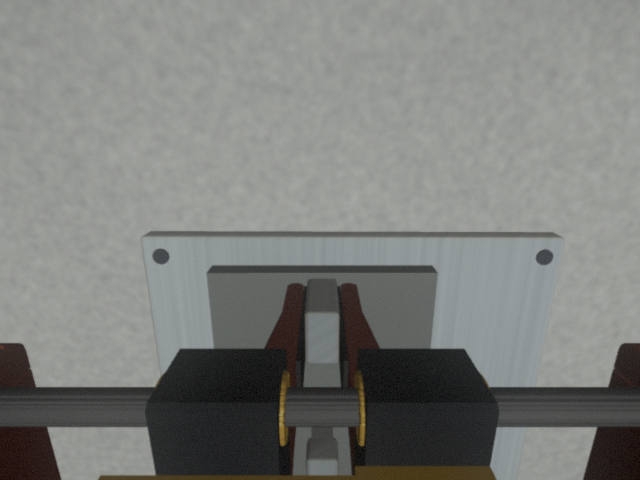

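The carrier slides with the gripper and stays square in its grip: stage edge now at row 235, plate tail still at row 268. I'll continue towards the stop.

```bash
python3 - <<'E'
from h import *
p=np.load("ps.npy"); f=np.load("cf.npy")
ch=np.array([np.cos(p[2]),np.sin(p[2])])
t=lw(f,-.076,0); o2=down(p[2]+.004+np.pi/2)
for d in (.04,.09):
    s=t+ch*d
    r=servo_line([s[0],s[1],.0289],o2,rate=.05,contact_N=22)
    print("slide",r,current_position().round(4),s.round(4),current_force().round(2),current_torque().round(2),current_clock())
    if r: break
sleep(.2)
x=current_position(); d=x[:2]-p[:2];co,si=np.cos(p[2]),np.sin(p[2]);print("tab in stage",co*d[0]+si*d[1],-si*d[0]+co*d[1],current_force().round(2))
c=capture("wrist"); cv2.imwrite("pics/slide3.png",c["image"])
E
```

```text
slide False [0.4851 0.1858 0.0285] [0.4856 0.186 ] [-0.52  0.47 -4.74] [ 0.02  0.29 -0.01] 19.6417
slide False [0.5347 0.1805 0.0288] [0.5353 0.1805] [-0.59 -0.76 -4.24] [ 0.09  0.31 -0.03] 20.7917
tab in stage -0.04374834753013421 -0.014081665769717276 [-0.96 -1.46 -4.35]
```

View pics/slide3.png

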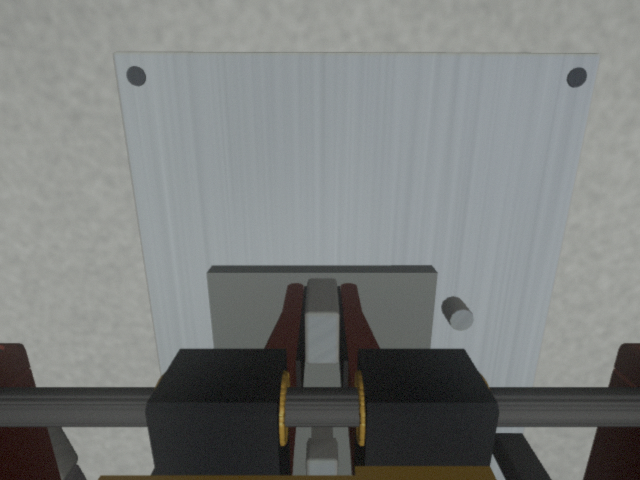

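The tail is at row 268, 13 mm short of home, with the rear dowel at (460,315) clear of the plate edge. The wrist is carrying about 4 N, so I'll lower slightly before pushing towards the dowels.

```bash
python3 - <<'E'
from h import *
p=np.load("ps.npy"); o2=down(p[2]+.004+np.pi/2)
def loc(P): d=P[:2]-p[:2];co,si=np.cos(p[2]),np.sin(p[2]);return np.array([co*d[0]+si*d[1],-si*d[0]+co*d[1]]).round(4)
def show(*a): print(*a,loc(current_position()),current_position()[2].round(4),"F",(Rot.from_euler('z',-p[2]).apply(current_force())).round(2),"T",current_torque().round(2),round(current_clock(),2))
x=current_position()
servo_line([x[0],x[1],.0284],o2,rate=.02); show("down")
s=lw(p,-.0395,-.0115); r=servo_line([s[0],s[1],.0285],o2,rate=.02,contact_N=8); show("y1",r)
if not r:
    s=lw(p,-.0375,-.0035); r=servo_line([s[0],s[1],.0285],o2,rate=.012,contact_N=7); show("y2",r)
sleep(.2); show()
c=capture("wrist"); cv2.imwrite("pics/y.png",c["image"])
E
```

```text
down [-0.0438 -0.0141] 0.0284 F [-0.49 -0.73 -5.36] T [ 0.02  0.28 -0.  ] 21.29
y1 False [-0.0392 -0.0114] 0.0285 F [ 0.63 -0.09 -4.59] T [ 0.04  0.36 -0.01] 21.68
y2 True [-0.039  -0.0074] 0.0281 F [ 0.51 -0.76  3.28] T [ 0.02  0.21 -0.2 ] 22.17
[-0.039  -0.0075] 0.0281 F [ 0.96 -1.47  5.51] T [ 0.02  0.14 -0.13] 22.37
```

View pics/y.png

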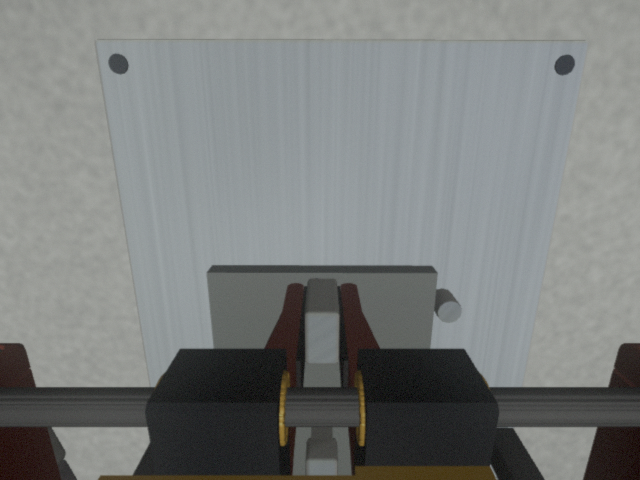

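```bash
cat >> h.py <<'E'
p=np.load("ps.npy")
def loc(P): d=P[:2]-p[:2];co,si=np.cos(p[2]),np.sin(p[2]);return np.array([co*d[0]+si*d[1],-si*d[0]+co*d[1]]).round(4)
def show(*a): print(*a,loc(current_position()),current_position()[2].round(4),"F",(Rot.from_euler('z',-p[2]).apply(current_force())).round(2),"T",current_torque().round(2),round(current_clock(),2))
E
python3 - <<'E'
from h import *
o2=down(p[2]+.004+np.pi/2)
x,y=loc(current_position())
for k in range(1,8):
    s=lw(p,x,y+.001*k); r=servo_line([s[0],s[1],.0283],o2,rate=.01,contact_N=12); show(k,r)
    F=Rot.from_euler('z',-p[2]).apply(current_force())
    if r or F[1]<-9: break
c=capture("wrist"); cv2.imwrite("pics/y2.png",c["image"])
E
```

```text
1 False [-0.0391 -0.0073] 0.0282 F [ 2.43 -5.53  1.9 ] T [-0.75  0.25 -0.26] 22.82
2 False [-0.039  -0.0071] 0.0282 F [ 1.2  -9.49  2.91] T [-1.4   0.17 -0.25] 23.07
```

View pics/y2.png

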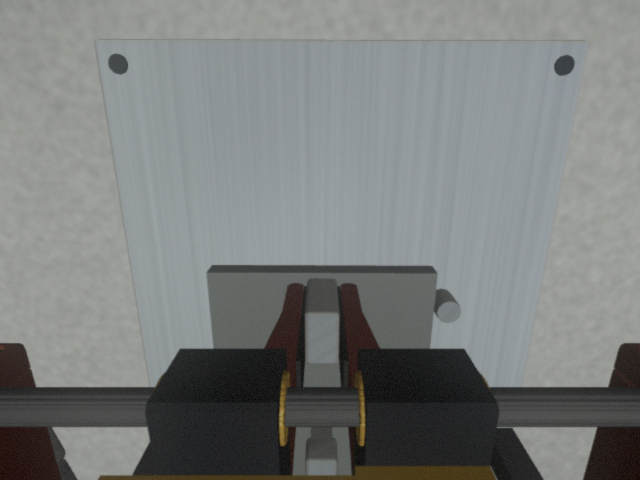

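The rear dowel now touches the plate edge at about (437,298). The reaction is 9.5 N, acting about 26 mm ahead of the tab, so both dowels seem loaded. Now forward to the stop.

```bash
python3 - <<'E'
from h import *
o2=down(p[2]+.004+np.pi/2)
x,y=loc(current_position()); yc=y+.0006
for X in (-.036,-.034,-.032,-.031,-.030,-.029,-.028,-.027,-.026,-.025):
    s=lw(p,X,yc); r=servo_line([s[0],s[1],.0283],o2,rate=.02,contact_N=18); show(X,r)
    F=Rot.from_euler('z',-p[2]).apply(current_force())
    if r or F[0]<-12: break
c=capture("wrist"); cv2.imwrite("pics/x2.png",c["image"])
c=capture("top"); cv2.imwrite("pics/x2t.png",cv2.resize(c["image"][150:320,170:310],None,fx=3.5,fy=3.5,interpolation=cv2.INTER_CUBIC))
E
```

```text
-0.036 False [-0.0389 -0.0074] 0.0281 F [-5.43 -3.58  7.79] T [-0.27  0.95 -0.07] 23.43
-0.034 False [-0.0387 -0.0074] 0.0281 F [-10.04  -2.65  12.77] T [-0.07  1.41 -0.13] 23.68
-0.032 False [-0.0369 -0.0074] 0.028 F [-10.14  -2.58  12.36] T [-0.09  1.55 -0.11] 23.93
-0.031 False [-0.0365 -0.0074] 0.0281 F [-12.14  -2.22  13.3 ] T [ 0.02  1.7  -0.15] 24.18
```

View pics/x2.png

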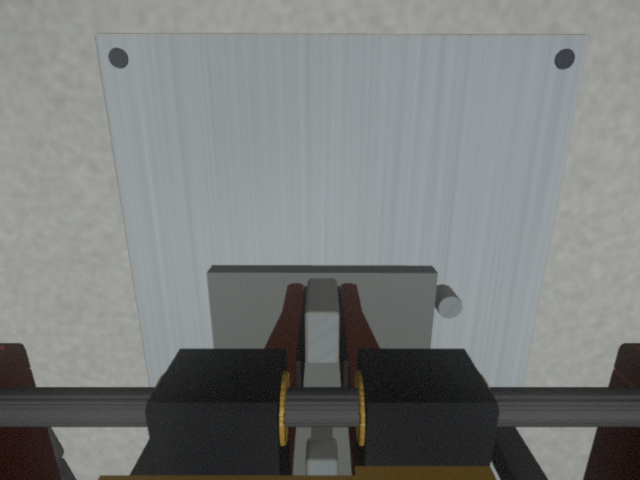

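View pics/x2t.png

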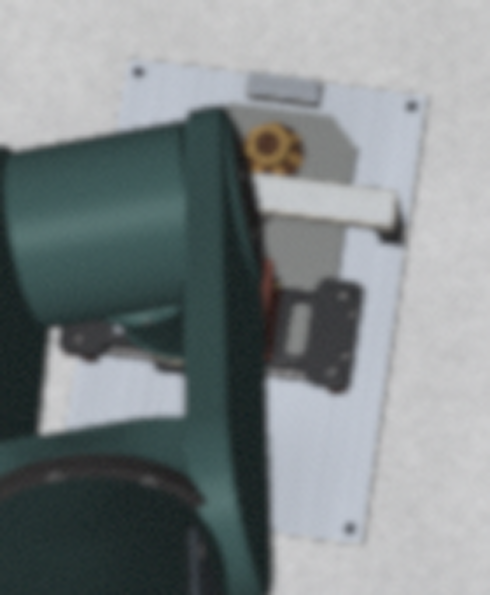

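The nose is still some millimetres short of the stop block. The resistance is friction, made worse by about 13 N of downward press. I'll ease the height command and carry on.

```bash
python3 - <<'E'
from h import *
o2=down(p[2]+.004+np.pi/2)
yc=-.0070; zc=.0288
for X in (-.034,-.032,-.031,-.030,-.029,-.028,-.027,-.026,-.025,-.024):
    s=lw(p,X,yc); r=servo_line([s[0],s[1],zc],o2,rate=.02,contact_N=20); show(X,zc,r)
    F=Rot.from_euler('z',-p[2]).apply(current_force())
    if F[2]>3: zc+=.0002
    if F[2]<-2.5: zc-=.0002
    if r or F[0]<-14: break
c=capture("wrist"); cv2.imwrite("pics/x3.png",c["image"])
c=capture("top"); cv2.imwrite("pics/x3t.png",cv2.resize(c["image"][150:320,170:310],None,fx=3.5,fy=3.5,interpolation=cv2.INTER_CUBIC))
E
```

```text
-0.034 0.0288 True [-0.0367 -0.0075] 0.0281 F [2.09 0.35 2.38] T [ 0.21  0.15 -0.1 ] 24.52
```

View pics/x3t.png

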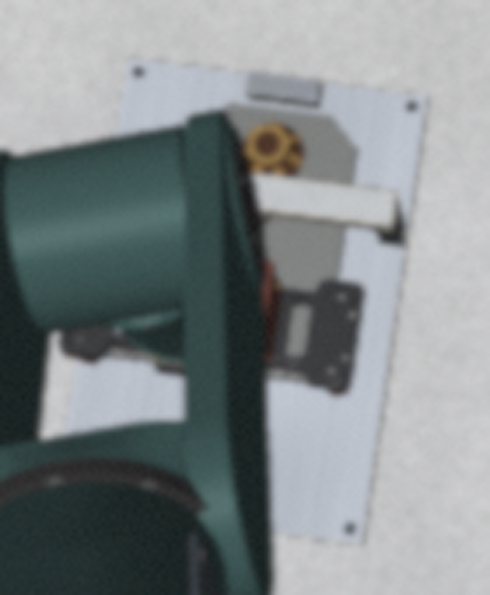

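```bash
python3 - <<'E'
from h import *
o2=down(p[2]+.004+np.pi/2)
yc=-.0070; zc=.0288
for X in (-.034,-.032,-.031,-.030,-.029,-.028,-.027,-.026,-.025,-.024):
    s=lw(p,X,yc); r=servo_line([s[0],s[1],zc],o2,rate=.02,contact_N=20); show(X,zc,r)
    F=Rot.from_euler('z',-p[2]).apply(current_force())
    if F[2]>3: zc+=.0002
    if F[2]<-2.5: zc-=.0002
    if r or F[0]<-14: break
c=capture("wrist"); cv2.imwrite("pics/x4.png",c["image"])
c=capture("top"); cv2.imwrite("pics/x4t.png",cv2.resize(c["image"][150:320,170:310],None,fx=3.5,fy=3.5,interpolation=cv2.INTER_CUBIC))
E
```

```text
-0.034 0.0288 False [-0.0358 -0.0076] 0.0281 F [-1.76 -1.76 -1.28] T [ 0.06  0.97 -0.07] 24.98
-0.032 0.0288 False [-0.032  -0.0074] 0.0283 F [-0.61 -1.46 -5.63] T [-0.27  0.6  -0.15] 25.23
-0.031 0.0286 False [-0.031  -0.0073] 0.0283 F [-0.62 -2.68 -4.26] T [-0.5   0.61 -0.17] 25.48
-0.03 0.0284 False [-0.0307 -0.0073] 0.0282 F [-3.19 -2.47 -4.61] T [-0.49  0.93 -0.15] 25.73
-0.029 0.028200000000000003 False [-0.0307 -0.0073] 0.0281 F [-6.48 -3.67 -0.41] T [-0.37  1.18 -0.16] 25.98
-0.028 0.028200000000000003 False [-0.0307 -0.0073] 0.0281 F [-8.44 -2.54  2.02] T [-0.29  1.34 -0.18] 26.23
-0.027 0.028200000000000003 False [-0.0307 -0.0073] 0.0281 F [-12.33  -2.48   5.14] T [-0.13  1.63 -0.19] 26.48
-0.026 0.0284 False [-0.0307 -0.0073] 0.0281 F [-13.76  -1.33   4.59] T [-0.    1.87 -0.19] 26.73
-0.025 0.0286 False [-0.0306 -0.0074] 0.0281 F [-15.33  -1.23   4.67] T [ 0.16  2.13 -0.13] 26.98
```

View pics/x4t.png

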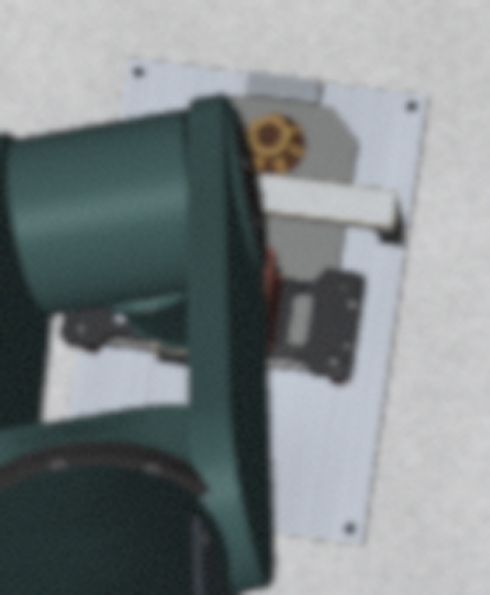

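View pics/x4.png

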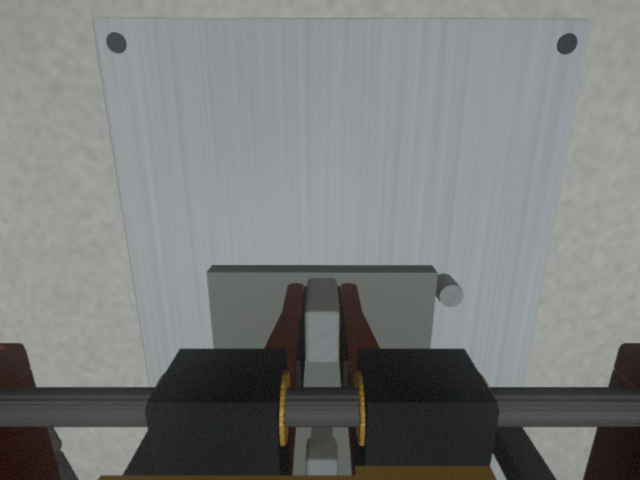

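The nose is against the stop: travel halts at x = −30.7 mm (home is −31) while the force climbs. I'll ease off, press sideways again to check both dowels, relax and release.

```bash
python3 - <<'E'
from h import *
o2=down(p[2]+.004+np.pi/2)
for X,Y in ((-.0285,-.0065),(-.0285,-.0055),(-.0285,-.0045),(-.0285,-.0035)):
    s=lw(p,X,Y); r=servo_line([s[0],s[1],.0283],o2,rate=.02); show(X,Y)
    F=Rot.from_euler('z',-p[2]).apply(current_force())
    if F[1]<-11: break
s=lw(p,-.0298,-.0066); servo_line([s[0],s[1],.0283],o2,rate=.01); sleep(.2); show("relax")
move_gripper(.04); sleep(.2); show("open")
x=current_position(); servo_line([x[0],x[1],.14],o2,rate=.12)
s=lw(p,-.155,-.01); servo_line([s[0],s[1],.22],o2,rate=.25); sleep(.2)
c=capture("wrist"); cv2.imwrite("pics/f1.png",c["image"])
c=capture("top"); cv2.imwrite("pics/f1t.png",cv2.resize(c["image"][150:320,170:310],None,fx=3.5,fy=3.5,interpolation=cv2.INTER_CUBIC))
show("end")
E
```

```text
-0.0285 -0.0065 [-0.0305 -0.0072] 0.0282 F [-6.34 -4.51 -0.27] T [-0.59  1.4  -0.15] 27.4
-0.0285 -0.0055 [-0.0305 -0.0072] 0.0282 F [-5.84 -9.36  2.08] T [-1.26  1.4  -0.17] 27.65
-0.0285 -0.0045 [-0.0305 -0.007 ] 0.0283 F [ -5.9  -12.49   2.81] T [-1.83  1.4  -0.26] 27.9
relax [-0.0305 -0.0072] 0.0282 F [-3.76 -5.96 -2.42] T [-0.83  1.13 -0.19] 28.5
open [-0.0298 -0.0066] 0.0283 F [ 0.96  0.9  -0.7 ] T [ 0.03 -0.    0.01] 29.31
end [-0.1545 -0.0101] 0.2192 F [-0.25 -0.05  0.43] T [ 0.07 -0.05  0.01] 31.43
```

View pics/f1.png

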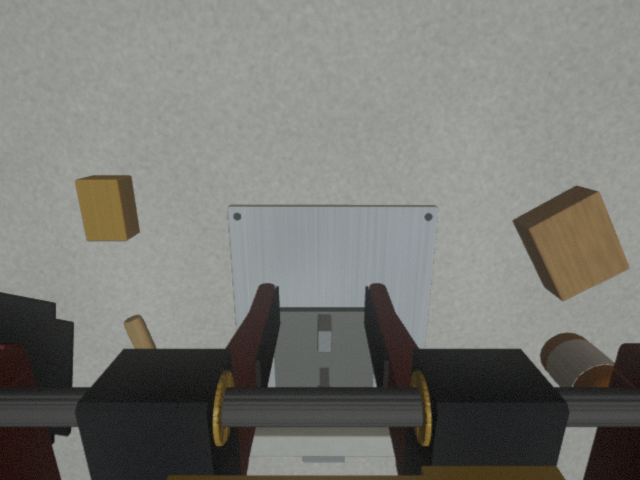

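View pics/f1t.png

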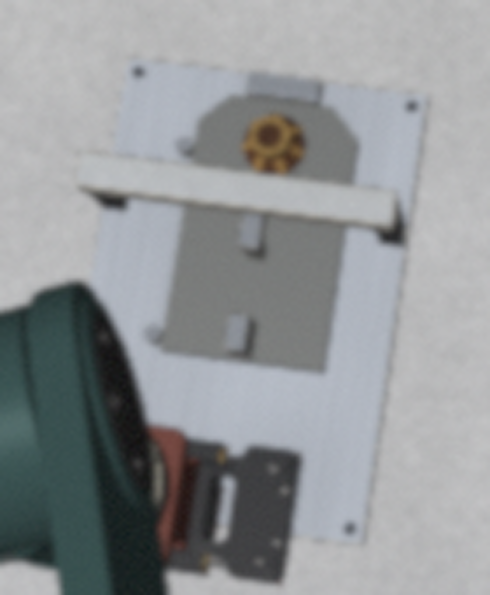

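```bash
python3 - <<'E'
from h import *
o2=down(p[2]+np.pi/2)
s=lw(p,.115,.045); move_ptp([s[0],s[1],.22],o2); sleep(.3)
c=capture("wrist"); im=c["image"]; cv2.imwrite("pics/f2.png",im)
g=np.r_[lw(p,.045,-.008),p[2]]
f,n,e=edgefit(c,CAR,.022,g,search=5); print(f.round(4),n,e,"yaw-stage",f[2]-p[2],"in stage",loc(f))
import pickle; pickle.dump(c,open("f2.pkl","wb"))
F=w2px(c,np.r_[lw(p,.095,.053),.027]);R=w2px(c,np.r_[lw(p,-.035,.053),.027]); print(F,R)
crops=[cv2.resize(im[int(q[1])-25:int(q[1])+25,int(q[0])-30:int(q[0])+30],(390,325),interpolation=cv2.INTER_CUBIC) for q in (F,R)]
cv2.imwrite("pics/f2z.png",np.hstack(crops))
show()
E
```

```text
[ 0.6244  0.1777 -0.1067] 159 0.49834398784336165 yaw-stage 0.002287989991285058 in stage [ 0.0455 -0.0072]
[330.27833141 190.01424142] [331.36827658  34.78044642]
[0.1146 0.0451] 0.2206 F [-0.59 -0.35 -0.64] T [ 0.08  0.03 -0.04] 32.85
```

View pics/f2.png

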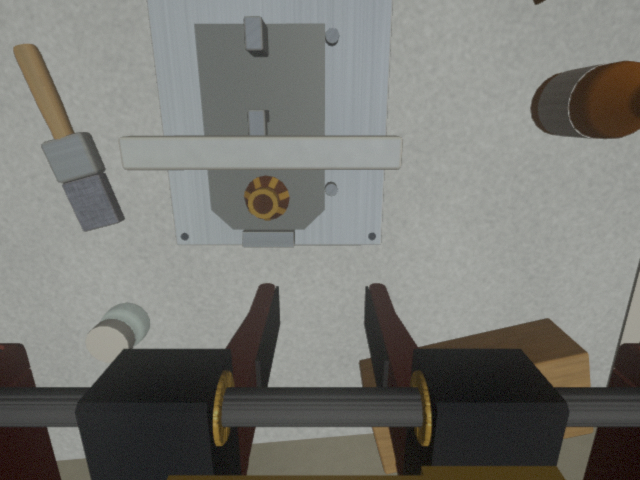

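View pics/f2z.png

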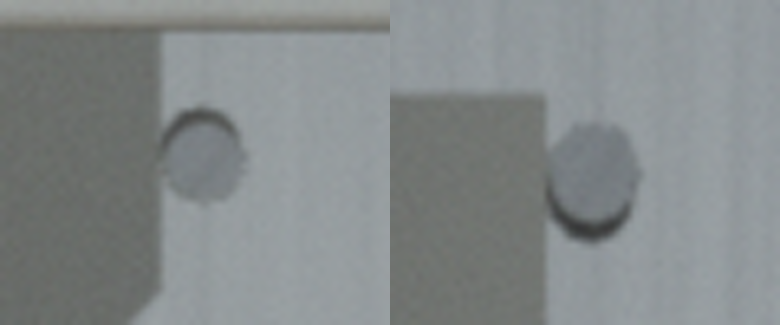

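Both dowels touch the plate edge: front at (325,188), rear at (326,38), no visible gap in the enlargements. I'll check the nose and stop too.

```bash
python3 - <<'E'
from h import *
import pickle
c=pickle.load(open("f2.pkl","rb")); im=c["image"]
cv2.imwrite("pics/nose.png",cv2.resize(im[215:255,225:315],None,fx=8.5,fy=8.5,interpolation=cv2.INTER_CUBIC))
c=capture("scene"); cv2.imwrite("pics/sc2.png",cv2.resize(c["image"][180:310,300:460],None,fx=4,fy=4,interpolation=cv2.INTER_CUBIC))
E
```

```text
(no output)
```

View pics/nose.png

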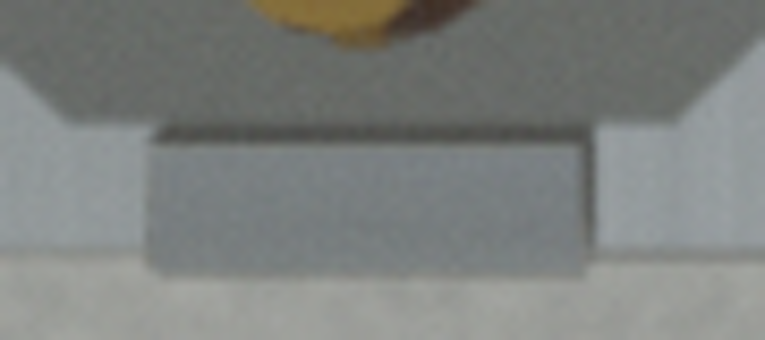

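View pics/sc2.png

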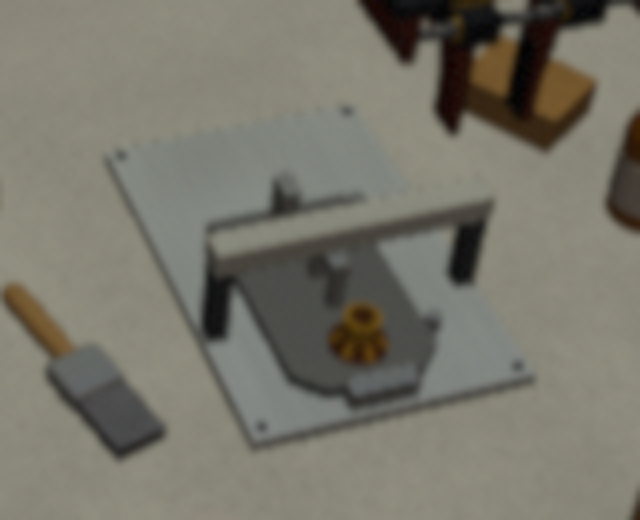

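The nose edge runs straight into the stop's dark face with no bright stage strip between them. The carrier is flat under the bridge and the gripper is well clear, so I'm handing in.

```bash
python3 -c "
from bench import *
close_job(); print(current_clock())"
```

```text
the job is handed in; nothing more can be done
the job is handed in; nothing more can be done
```

The carrier is home under the scan bridge and released, and I handed the job in at about 33 s. I lifted it by the handle, set it down level and square on the stage short of the bridge, and let go. Then I gripped it by the tab, slid it under the bridge against both dowels and the end stop, let go, and moved the arm clear.

**Final checks:**
- **Position:** the fit puts the carrier centre at x = +45.5, y = −7.2 mm in the stage frame, against +45, −8 for home. Its yaw is within 0.15° of the stage. The camera calibration is only good to about 2 mm, so contact is the better evidence.
- **Contact:** forward travel stopped dead as the force rose to about 15 N. Close-ups show no visible gap at either dowel or at the stop.
- **Neighbours:** the brush, jar, brown bottle and brass weight showed no visible change in the later pictures. I did not compare every bystander before and after.

**What did not go cleanly:**
- **False contact stops:** three tab-stage moves tripped the contact stop: one at the start of the slide, one as the carrier settled during the first push towards the dowels, and one when the grip relaxed. Only the last push truly ended at the end stop.
- **Slight lift:** for part of the slide the gripper carried about 4–5 N of the carrier's weight, lifting it by an estimated few tenths of a millimetre. I lowered it before the final seating.
- **Stage fit:** the stage outline looked 2–3 mm off its stated size in the close view. I placed it from the rear dowel and finished by contact.

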